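Slide the loaded wafer under the mask and hold the contact selector at its third stop

TASK

The wafer is on the chuck of the mask aligner: push the transport slide fully home under the mask frame, without slamming it. Then turn the contact selector on the cream control box clockwise from its rest, feeling three clicks, to the third stop (three black marks on from the long mark), never as far as the fourth, and keep hold of it there: it springs back when let go, so finish while still holding it at the third stop. Leave the carrier, bottle, loupe and tweezers where they are.

Things in the scene. Friction and masses are not known exactly. Their poses are not given: they have to be found in the camera images.
- slide_handle (a point): Centre of the transport slide's steel handle: a level round bar 12 mm thick, 90 mm long, 52 mm above the work surface, open below, its ends carried 31 mm in front of a black plate (125 mm wide, 24 to 66 mm above the surface). Push it from its near side. Its x axis is level and points the way the slide goes home (away from the robot, within 10 degrees of straight ahead); y runs along the bar.
- slide (a joint): How far the transport slide stands out of the aligner, in m: 0 is fully home against its stop, 0.10 fully out. It starts 0.06 to 0.095 out, runs level with 1.5 N of friction and some damping (6 N per m/s), weighs about 0.8 kg and stays where it is left.
- stage: The fixed mask aligner stage, carrying the slide. Origin on the work surface under the middle of the wafer when home; x points the way the slide goes home. Its mask frame (150 mm along x, 200 mm across) is 76 mm high with clips to 82 mm; its near edge lies 70 mm before the origin, the handle bar 124 mm before it when home. A microscope carriage 180 mm high stands 160 mm and more behind it.
- pod: The fixed cream control box, 130 mm along x, 150 mm along y, 67 mm high, with small marks and a meter on top, none over 71 mm high. Origin at the centre of its underside, turned up to 0.4 rad about z. The selector's axis stands 15 mm before the origin (-x). It stands on one side of the aligner, the carrier on the other, either way round.
- selector_grip (a point): Centre of the selector's bar grip, on its vertical turning axis, half-way up: black bar 44 mm long, 14 mm thick, 28 mm high with flat parallel sides, on a round skirt 46 mm across. The point is 87 mm above the work surface, the bar's top 14 mm above it, the skirt's top 14 mm below it. Its x axis points along the bar to the end with the white pointer line and turns with it; z is up.
- selector (a joint): Selector angle in rad, growing clockwise seen from above. 0: rest, pointer at the long mark. Five stops follow, 0.419 (24 deg) apart, each with a short mark and a click; 1.257 is the third, 2.094 the end of travel. A spring (0.05 N m at rest, 0.065 at the third) turns it back when let go; the clicks add 0.04 N m after each stop, take 0.04 off just before the next. Grip firmly, 20 N or more.
- carrier: Bystander: round pale wafer carrier box lying flat, 106 mm across, 26 mm high, origin at the centre of its underside.
- bottle: Bystander: white plastic bottle with a red cap, 54 mm across, 130 mm high, origin at the centre of its underside.
- loupe: Bystander: brass magnifier, 38 mm across, 42 mm high, standing upright, origin at the centre of its underside.
- tweezers: Bystander: steel wafer tweezers lying flat, 122 mm long along its x axis, 16 mm wide, 8 mm high, origin under its middle.
Not all that is in view belongs to the job. What is meant by the pod is not purple, and is the larger of those in its own colour.

How it is judged:
On the way, in this order (a step that is already met when the one before it is completed fails the run):
1. the transport slide is fully home (value of joint slide below 0.004 m), for 0.2 s.
2. the selector is held at its third stop (value of joint selector between 1.1 and 1.41 rad and contact force between the fingers and selector above 1 N), for 0.5 s.
At the end, for the whole second after the job is handed in: The transport slide is home (within 4 mm of its stop), and the robot's fingers hold the selector still (over 1 N of contact, slower than 0.15 rad/s) at the third stop, between 1.10 and 1.41 rad (all of step 2 and value of joint slide below 0.004 m and velocity of joint selector between -0.15 and 0.15 rad/s); the arm keeps its last pose, push and grip.
It fails at once if the selector is turned as far as the fourth stop (past 1.6 rad) (value of joint selector above 1.6 rad).
It fails at once if the slide is slammed (faster than 0.4 m/s) (velocity of joint slide below -0.4 m/s or velocity of joint slide above 0.4 m/s).
It fails at once if a bystander (carrier, bottle, loupe or tweezers) is moved over 20 mm (distance of any of carrier, bottle, loupe, tweezers from where it was at the start of the episode above 0.02 m).
It also fails if it takes over 64 s, if anything falls off the work surface, if the arm or the gripper's body presses on something with over 40 N, if the wrist force passes 120 N, or if a joint passes its speed limit or range.

ROBOT

A 7-joint arm with a two-finger parallel gripper is mounted at the origin on the work surface. World frame = base frame: x ahead of the robot, y to its left, z up, the work surface at z = 0. Lengths are in m, angles in rad, forces in N, time in s.
With the tool pointing down it reaches from about 0.35 to 0.9 m from the base axis. Payload 8.1 kg.
Tool frame: the origin (TCP) lies at the centre of the arm's flange, where the gripper is bolted on; the fingertips stand 178 mm ahead of it and the grasp point (between the pads) lies 159 mm ahead of it; z points along the fingers, y is the direction in which the jaws open and shut (so a half turn about z gives the same grasp; the last joint's range is limited). The gripper opens to 92 mm and grips with 3 to 60 N. Pads are 19 mm wide; open, the fingers measure 130 mm over their backs; the gripper's body (75 mm by 190 mm) begins 47 mm behind the grasp point.
Start: joints at [-1.29, 0.434, 0.025, 1.573, -0.012, 1.134, -0.075], TCP at [0.234, 0.58, 0.405] pointing down, gripper open.
Joint ranges: [-2.62, 2.62], [-0.44, 2.09], [-1.27, 1.32], [0.08, 2.57], [-1.32, 4.46], [0.12, 2], [-2.74, 2.74]. Speed limits (rad/s): [2.22, 2.22, 3.01, 3.01, 3.14, 3.14, 3.14].

INTERFACE

Orientations are given as a rotation vector (axis times angle).
In Python, from cell import arm gives the robot as it stands. The module is installed in compiled form; this text tells all that it offers.
- The arm moves only by the tool move_arm, never from a script. Its argument "steps" is a list of rows, each a list of 4 numbers: the shift along the tool's x, y, z in mm, then the turn about the tool's z in rad. In form: [[x, y, z, twist], ...]. A call has 1 to 20 rows; each row is the pose to reach, as a shift and turn from the pose commanded when the call began, along the tool's axes at that moment; what a row does not reach only later rows make up. A row lasts 1/8 s, in which the tool goes at most 62.5 mm and 10.7 degrees, less where a joint would pass 70% of its speed; a pose out of reach is approached as far as the arm can. A call with a gripper value outside its range is refused whole. "grip" is the finger opening in mm, from 0 to 91.8, set as the call begins (left out, the last holds). The fingers move at their own pace and stop on an object; "grip_force" is the grip in N (left out, the last holds). Time passes only in rows, so rows that repeat a pose let the fingers close. It gives the time, the measured TCP pose, the force and the opening at its end, in the units of the state.
- arm.observe(): the state, without advancing time (a new reading comes with each control period).
- arm.get_image(name): name is "scene" or "top" or "wrist"; returns the picture (384x512x3 uint8, red, green, blue); there is no depth.
- arm.camera_info(name): a dict with "mtx" (3x3 intrinsics, pixels), "pose" (4x4, takes a point from camera to world coordinates); the wrist camera has in their place "T_tool_cam" (4x4, takes a point from camera to tool coordinates, whose origin is the TCP and whose axes are the flange's). Camera axes: x right, y down, z forward; pixel columns grow to the right and rows downward; lengths in m; the calibration is good to about 2 mm. A picture is of the moment at which its call begins: read the wrist's pose just before it. camera_info takes no time and is no camera call.
- arm.sign_off(): hands the job in, once; it reports no verdict.
The state is a dict: "clock": time; "joints": joint angles; "dq": joint speeds; "joint_efforts": joint torques, N m; "position": TCP position; "ee_rot": TCP orientation; "force": force on the tool from outside, world axes, zero at the start; "ft_torque": the same for the moment, N m; "width": opening from 0.0 (shut) to 1.0 (fully open).
Only numpy, scipy, OpenCV 4.12 (cv2) and the standard library are available. Lean on these libraries where they do the work, as an engineer would, in place of code of your own. Each camera call takes 0.05 s, during which the arm holds its last target.

## Working session

There is one attempt and no reset: what is moved stays moved. The work goes in short steps, Python scripts to look and compute and a tool call to move; the robot and the scene stay as the last step left them, time stands still between calls to the robot, and variables do not carry over. Pictures are saved under pics/ and viewed, and the job is handed in when it is done.

Besides the shell and the picture viewer there is one more tool, called after "Call:" by a JSON object that holds its "method" and its "body". move_arm: Moves the arm, as the interface text tells. Its arguments: {"type":"object","properties":{"steps":{"type":"array"},"grip":{"type":"number"},"grip_force":{"type":"number"}},"required":["steps"]}

```bash
mkdir -p pics
python3 - <<'E'
from cell import arm
import cv2,numpy as np
print(arm.observe())
for n in ["scene","top","wrist"]:
    i=arm.get_image(n); cv2.imwrite(f"pics/{n}0.png",i[:,:,::-1])
    print(n,arm.camera_info(n))
E
```

```text
{'clock': 0.0, 'joints': array([-1.28963804,  0.43524004,  0.0249933 ,  1.57409064, -0.0115813 ,
        1.13399656, -0.07511941]), 'dq': array([ 7.42350115e-04,  7.03813032e-04,  9.78027074e-04, -2.67595798e-04,
       -1.48456332e-03,  2.78614556e-04, -4.92064158e-06]), 'joint_efforts': array([-3.60808790e-04, -6.67847228e+01,  9.84704643e-01, -3.14456820e+01,
       -6.05943007e-02,  4.27150168e-02,  1.51003110e-04]), 'position': array([0.23396186, 0.57931268, 0.40393689]), 'ee_rot': array([-5.99241729e-01, -3.08377389e+00,  2.48842459e-03]), 'force': array([0.54339765, 0.38226778, 0.11719696]), 'ft_torque': array([-0.0211192 , -0.03591818,  0.03188327]), 'width': 0.9991299950189116}
scene {'mtx': array([[431.33984598,   0.        , 257.24010417],
       [  0.        , 431.33984598, 190.06384064],
       [  0.        ,   0.        ,   1.        ]]), 'pose': array([[-0.03328358,  0.82082618, -0.5702075 ,  1.18378162],
       [ 0.99942544,  0.03098966, -0.01372716,  0.11359079],
       [ 0.00640292, -0.57033677, -0.82138601,  1.06555518],
       [ 0.        ,  0.        ,  0.       
[... 264 characters left out ...]
0.99994088, -0.0074849 ,  0.00788804,  0.07124801],
       [-0.00727899, -0.07817495, -0.99691308,  1.88249233],
       [ 0.        ,  0.        ,  0.        ,  1.        ]])}
wrist {'mtx': array([[284.13407326,   0.        , 256.08076291],
       [  0.        , 284.13407326, 189.89891435],
       [  0.        ,   0.        ,   1.        ]]), 'T_tool_cam': array([[-2.69938094e-04, -9.65309380e-01, -2.61108651e-01,
         6.91730993e-02],
       [ 9.99999845e-01, -3.87852596e-04,  4.00062185e-04,
        -1.05193124e-03],
       [-4.87455448e-04, -2.61108502e-01,  9.65309335e-01,
         2.04069915e-02],
       [ 0.00000000e+00,  0.00000000e+00,  0.00000000e+00,
         1.00000000e+00]])}
```

View pics/scene0.png

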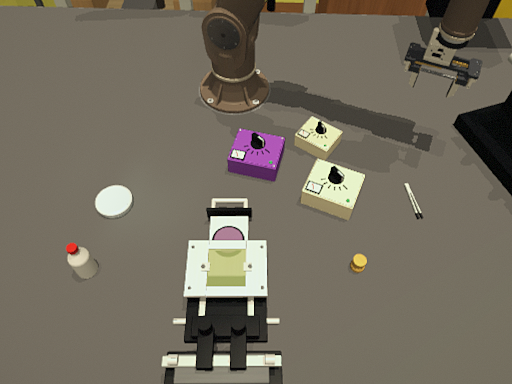

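View pics/top0.png

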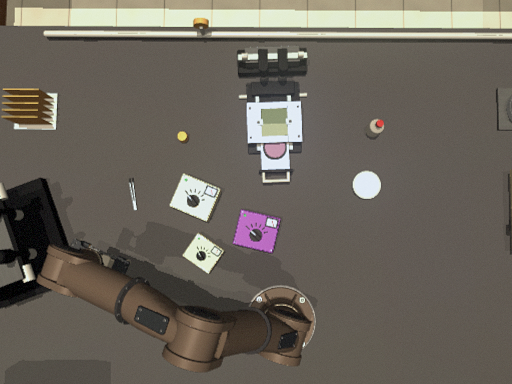

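View pics/wrist0.png

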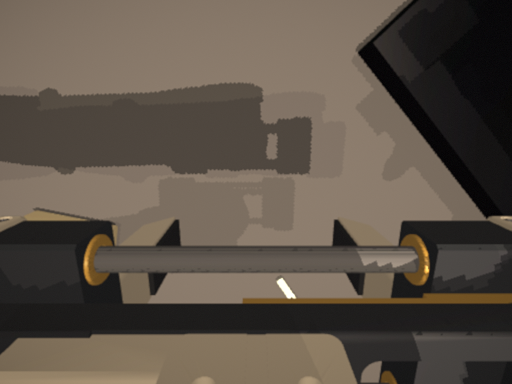

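The top view (x up, y left) shows the larger cream pod at about (195,197), a small cream decoy at (203,253) and a purple decoy at (257,230). The slide handle is at about (276,181), the frame at (275,123), the bottle at (376,127), the carrier at (367,185), the loupe at (182,136) and the tweezers at (132,193). I'll zoom in to measure.

```bash
cat > h.py <<'E'
import cv2,numpy as np
from cell import arm
from scipy.spatial.transform import Rotation as R
def ray(name,uv,z,T=None):
    c=arm.camera_info(name)
    P=c["pose"] if T is None else T@c["T_tool_cam"]
    d=P[:3,:3]@np.linalg.solve(c["mtx"],[uv[0],uv[1],1.])
    o=P[:3,3]; return o+d*(z-o[2])/d[2]
def toolT(s):
    T=np.eye(4);T[:3,:3]=R.from_rotvec(s["ee_rot"]).as_matrix();T[:3,3]=s["position"];return T
E
python3 - <<'E'
import cv2
i=cv2.imread("pics/top0.png")
def crop(x,y,w,h,k,n):
    cv2.imwrite(f"pics/{n}.png",cv2.resize(i[y:y+h,x:x+w],None,fx=k,fy=k,interpolation=cv2.INTER_CUBIC))
crop(160,165,80,60,10,"podz"); crop(235,130,80,60,10,"slidez"); crop(235,80,80,60,10,"framez")
E
```

```text
(no output)
```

View pics/podz.png

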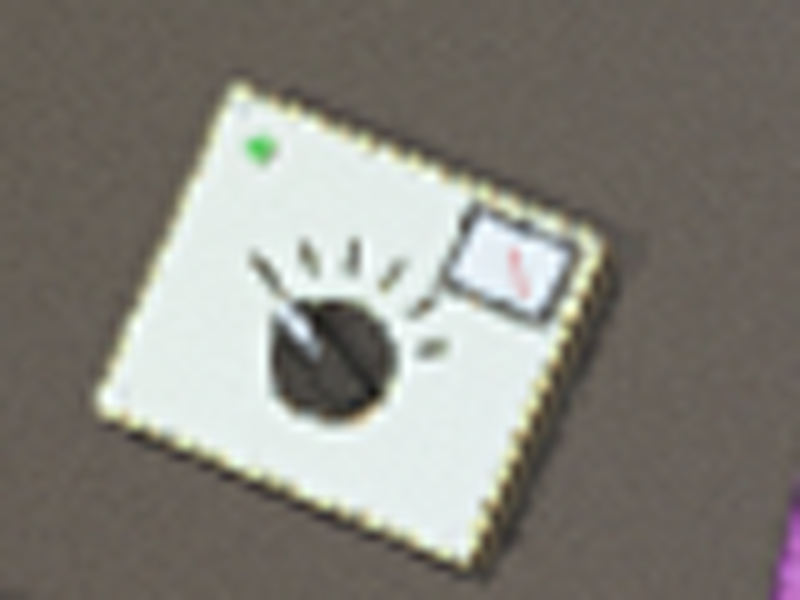

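View pics/slidez.png

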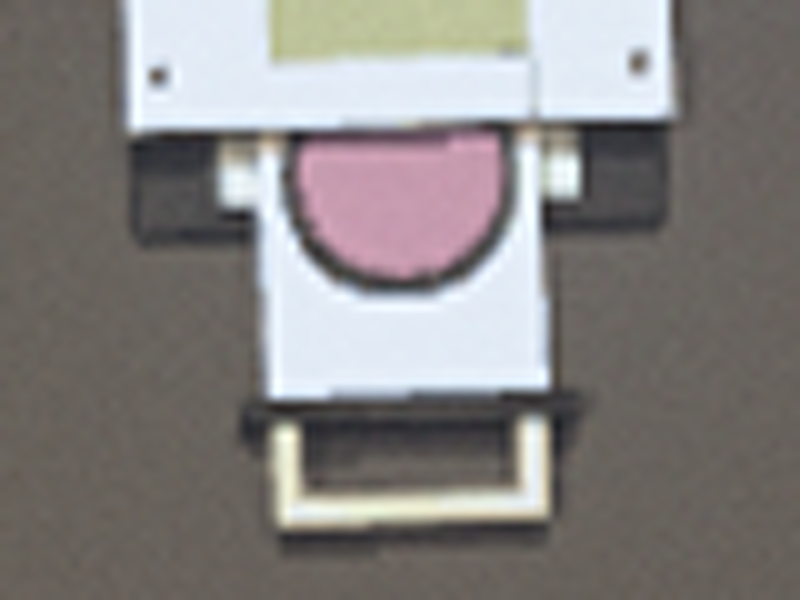

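View pics/framez.png

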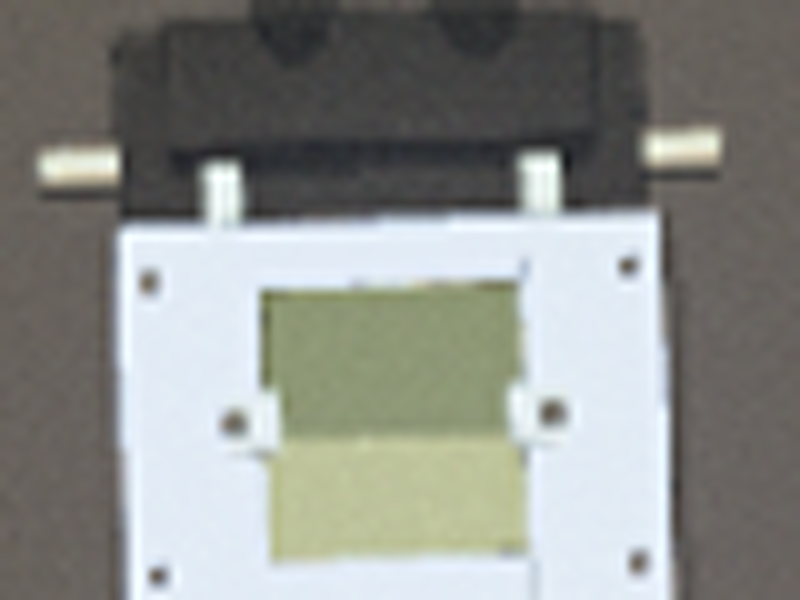

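Run:
```python
from h import *
def z(u,v,x0,y0): return ((u+.5)/10-.5+x0,(v+.5)/10-.5+y0)
S=lambda u,v,h: ray("top",z(u,v,235,130),h)
F=lambda u,v,h: ray("top",z(u,v,235,80),h)
P=lambda u,v,h: ray("top",z(u,v,160,165),h)
np.set_printoptions(precision=4,suppress=True)
fc=np.array([S(130,131,.076),S(674,119,.076),F(658,211,.076),F(118,229,.076)])
print(fc, fc.mean(0)); 
ax=(fc[3]+fc[2]-fc[0]-fc[1]);ay=fc[0]+fc[3]-fc[1]-fc[2]
print("yaws",np.degrees(np.arctan2(ax[1],ax[0])),np.degrees(np.arctan2(-ay[0],ay[1])))
yaw=np.arctan2(-ay[0],ay[1]);
org=fc.mean(0)+0*ax  # centre of frame = 5mm beyond origin
u=np.array([np.cos(yaw),np.sin(yaw)])
org=fc.mean(0)[:2]-0.005*u;print("stage",org)
b=[S(277,512,.055),S(548,505,.055)];print("bar",b,np.mean(b,0)); print("out",-np.dot(np.mean(b,0)[:2]-org,u)-.124, "home handle",org-.124*u)
pc=np.array([P(238,85,.067),P(605,238,.067),P(470,572,.067),P(97,408,.067)])
print(pc,pc.mean(0)); a=pc[0]-pc[3]+pc[1]-pc[2];print("podyaw",np.arctan2(a[1],a[0]))
a2=pc[0]-pc[1]+pc[3]-pc[2];print(np.arctan2(-a2[0],a2[1]))
yw=(np.arctan2(a[1],a[0])+np.arctan2(-a2[0],a2[1]))/2
print("axis",pc.mean(0)[:2]-.015*np.array([np.cos(yw),np.sin(yw)]))
print("knob skirt",P(334,360,.073))
t=[P(275,307,.101),P(380,400,.101)];print(t)
marks=[(267,272),(310,258),(353,257),(393,275),(424,305),(431,348)]
k=P(334,360,.073)
for m in marks:
    q=P(*m,.068)-k;print(np.degrees(np.arctan2(q[1],q[0])),np.hypot(*q[:2]))
for n,m in dict(small=(203,253),purple=(257,230),bott=(376,127),carr=(367,185),loupe=(182,136),tw=(132,193)).items(): print(n,ray("top",m,.05))
```

```text
[[ 0.6493  0.1225  0.076 ]
 [ 0.6551 -0.076   0.076 ]
 [ 0.8065 -0.07    0.076 ]
 [ 0.7986  0.1283  0.076 ]] [0.7274 0.0262 0.076 ]
yaws 2.2631051065793817 1.9819190118288428
stage [0.7224 0.026 ]
bar [array([0.512 , 0.0677, 0.055 ]), array([ 0.5153, -0.0317,  0.055 ])] [0.5137 0.018  0.055 ]
out 0.0848712290588686 home handle [0.5985 0.0217]
[[0.537  0.3564 0.067 ]
 [0.4819 0.2214 0.067 ]
 [0.36   0.2687 0.067 ]
 [0.4185 0.4054 0.067 ]] [0.4493 0.313  0.067 ]
podyaw -0.38104637166343674
-0.39585147262511083
axis [0.4355 0.3186]
knob skirt [0.4363 0.3186 0.073 ]
[array([0.4535, 0.3362, 0.101 ]), array([0.4205, 0.2981, 0.101 ])]
38.594534448206105 0.04119043590951118
15.117738655277183 0.03876775018822172
-8.34826197099524 0.03831521577874701
-32.7956720723136 0.037406353861834
-57.04325020130123 0.03783067969877483
-81.8900598608459 0.03490272841260827
small [0.2465 0.2816 0.05  ]
purple [0.3316 0.0856 0.05  ]
bott [ 0.7157 -0.3524  0.05  ]
carr [ 0.4997 -0.3171  0.05  ]
loupe [0.6772 0.3668 0.05  ]
tw [0.4637 0.5468 0.05  ]
```

```bash
cat >> h.py <<'E'
def go(pos,yang):  # yang: wanted world angle (deg) of tool y
    s=arm.observe();T=toolT(s)
    d=T[:3,:3].T@(np.array(pos)-T[:3,3])*1000
    cy=np.degrees(np.arctan2(T[1,1],T[0,1])); tw=-(((yang-cy)+180)%360-180)
    print("clock",s["clock"],"pos",s["position"].round(4),"zax",T[:3,2].round(4),"yang",round(cy,2),"d mm",d.round(1),"twist",round(np.radians(tw),3),"F",s["force"].round(1),"w",s["width"],"q",s["joints"].round(2))
E
python3 -c "
from h import *
go([.474,.018,.404],92)"
```

```text
clock 0.15 pos [0.234  0.5794 0.4041] zax [-3.0e-04 -1.1e-03 -1.0e+00] yang 68.01 d mm [-432.8 -430.6    0.7] twist -0.419 F [ 0.1 -0.4  0.3] w 1.0011688287473686 q [-1.29  0.44  0.02  1.57 -0.01  1.13 -0.08]
```

Call:
{"method": "move_arm", "body": {"steps": [[-15, -15, 0, -0.02], [-45, -45, 0, -0.05], [-80, -80, 0, -0.09], [-120, -120, 0, -0.13], [-160, -160, 0, -0.17], [-200, -200, 0, -0.21], [-240, -240, 0, -0.25], [-280, -280, 0, -0.29], [-320, -320, 0, -0.33], [-360, -360, 0, -0.37], [-395, -395, 0, -0.4], [-420, -418, 0, -0.42], [-433, -431, 0, -0.42], [-433, -431, 0, -0.42], [-433, -431, 0, -0.42]], "grip": 0, "grip_force": 30}}

```text
clock: 2.02
position: [0.4738, 0.0186, 0.4046]
ee_rot: [0.058, -3.141, -0.001]
force: [-0.2, 0.8, 0.4]
width: 0.006
```

```bash
python3 -c "
from h import *
go([.474,.018,.222],92)
i=arm.get_image('wrist'); cv2.imwrite('pics/w1.png',i[:,:,::-1])
i=arm.get_image('scene'); cv2.imwrite('pics/s1.png',i[:,:,::-1])
"
```

```text
clock 2.025 pos [0.4738 0.0186 0.4046] zax [-6.e-04  4.e-04 -1.e+00] yang 92.12 d mm [ -0.3  -0.7 182.6] twist 0.002 F [-0.2  0.8  0.4] w 0.0059645191683363645 q [-0.41  0.19  0.3   1.95 -0.06  1.02  1.53]
```

View pics/w1.png

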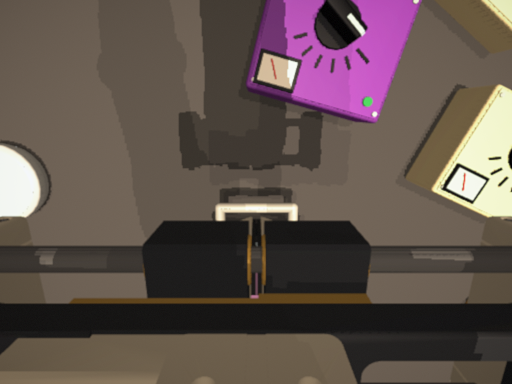

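View pics/s1.png

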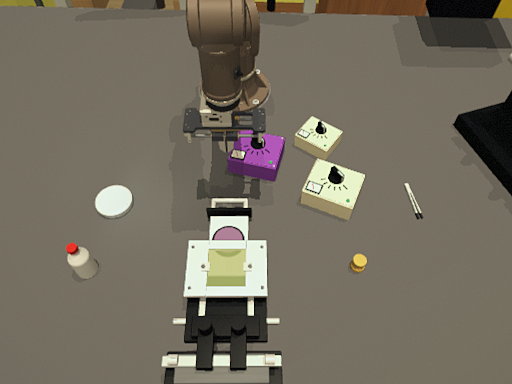

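The wrist view shows the handle bar at about (257,208), with its near edge around row 205, and the purple box with its edge at row 120. I'll check both against the top-view measurements.

```bash
python3 -c "
from h import *
T=toolT(arm.observe())
for p,z in [((217,208),.055),((297,208),.055),((257,205),.052),((375,122),.067),((249,88),.067),((333,20),.1)]: print(p,ray('wrist',p,z,T).round(4))
i=cv2.imread('pics/w1.png');cv2.imwrite('pics/w1z.png',cv2.resize(i[180:240,190:330],None,fx=5,fy=5))
"
```

```text
(217, 208) [ 0.5178 -0.0283  0.055 ]
(297, 208) [0.5142 0.0693 0.055 ]
(257, 205) [0.5131 0.0204 0.052 ]
(375, 122) [0.4087 0.1447 0.067 ]
(249, 88) [0.379  0.0067 0.067 ]
(333, 20) [0.3215 0.0807 0.1   ]
```

View pics/w1z.png

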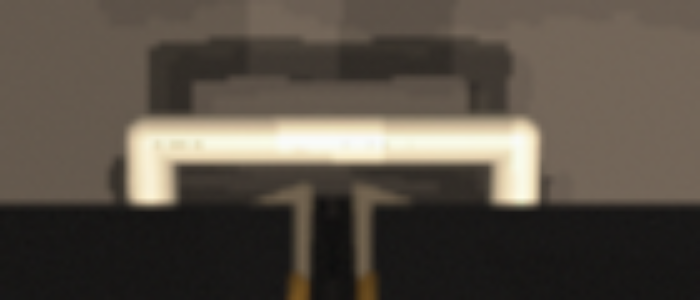

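Call:
{"method": "move_arm", "body": {"steps": [[0, 0, 15, 0], [0, 0, 45, 0], [0, 0, 80, 0], [0, 0, 115, 0], [0, 0, 145, 0], [0, 0, 170, 0], [0, 0, 183, 0], [0, 0, 190, 0], [0, 0, 190, 0], [0, 0, 190, 0]]}}

```text
clock: 3.38
position: [0.4744, 0.0178, 0.2154]
ee_rot: [-0.057, 3.14, 0.0]
force: [-0.7, 0.8, 0.2]
width: 0.007
```

```bash
python3 -c "
from h import *
go([.590,.022,.214],92)
i=arm.get_image('scene'); cv2.imwrite('pics/s2.png',cv2.resize(i[100:300,130:330,::-1],None,fx=3,fy=3))
"
```

```text
clock 3.375 pos [0.4744 0.0178 0.2154] zax [ 1.3e-03  3.0e-04 -1.0e+00] yang 92.07 d mm [-1.156e+02  1.000e-01  1.500e+00] twist 0.001 F [-0.7  0.8  0.2] w 0.006866054248114297 q [-0.32  0.46  0.23  2.14 -0.19  0.55  1.65]
```

View pics/s2.png

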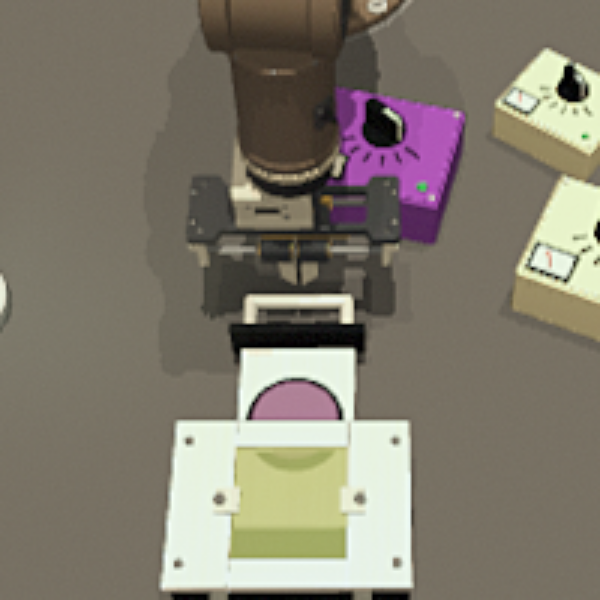

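The fingers are just on the near side of the bar and clear of the purple box, so I'll push slowly.

Call:
{"method": "move_arm", "body": {"steps": [[-5, 0, 0, 0], [-10, 0, 0, 0], [-14, 0, 0, 0], [-17, 0, 0, 0], [-20, 0, 0, 0], [-23, 0, 0, 0], [-26, 0, 0, 0], [-30, 0, 0, 0], [-36, 0, 0, 0], [-43, 0, 0, 0], [-51, 0, 0, 0], [-59, 0, 0, 0], [-67, 0, 0, 0], [-75, 0, 0, 0], [-82, 0, 0, 0], [-88, 0, 0, 0], [-92, 0, 0, 0], [-95, 0, 0, 0], [-97, 0, 0, 0], [-97, 0, 0, 0]]}}

```text
clock: 5.92
position: [0.5713, 0.0211, 0.2149]
ee_rot: [-0.056, 3.14, -0.0]
force: [-0.7, 1.0, 0.1]
width: 0.006
```

```bash
python3 -c "
from h import *
go([.585,.022,.214],92)
"
```

```text
clock 5.925 pos [0.5713 0.0211 0.2149] zax [ 8.e-04 -1.e-04 -1.e+00] yang 92.06 d mm [-13.7   0.4   0.9] twist 0.001 F [-0.7  1.   0.1] w 0.005954676420606258 q [-0.29  0.58  0.23  1.91 -0.2   0.68  1.67]
```

Call:
{"method": "move_arm", "body": {"steps": [[-2, 0, 0, 0], [-4, 0, 0, 0], [-6, 0, 0, 0], [-7, 0, 0, 0], [-8, 0, 0, 0], [-9, 0, 0, 0], [-10, 0, 0, 0], [-10, 0, 0, 0]]}}

```text
clock: 6.92
position: [0.5812, 0.0215, 0.2147]
ee_rot: [-0.057, 3.141, -0.0]
force: [-1.0, -0.2, 0.6]
width: 0.003
```

```bash
python3 -c "
from h import *
go([.585,.022,.214],92)
i=arm.get_image('scene'); cv2.imwrite('pics/s3.png',cv2.resize(i[100:300,130:330,::-1],None,fx=3,fy=3))
"
```

```text
clock 6.925 pos [0.5812 0.0215 0.2147] zax [ 3.e-04 -0.e+00 -1.e+00] yang 92.06 d mm [-3.8  0.3  0.7] twist 0.001 F [-1.  -0.2  0.6] w 0.0030809029306422763 q [-0.29  0.59  0.23  1.88 -0.2   0.69  1.67]
```

View pics/s3.png

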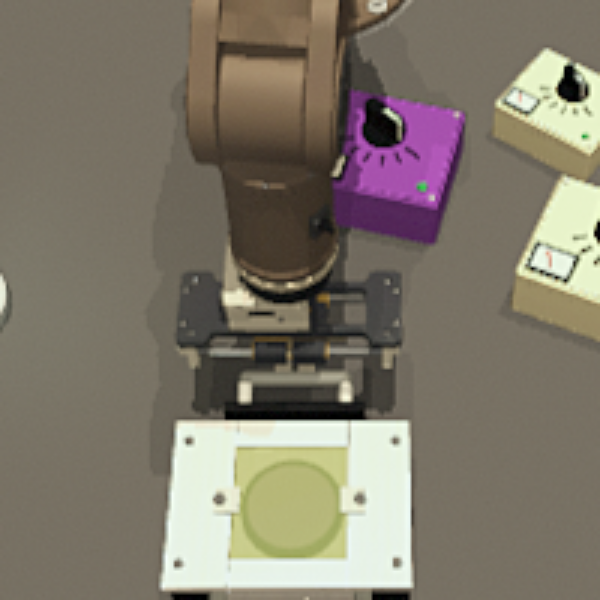

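The slide is nearly home, with the wafer disc close to centre under the mask. I'll press on until the force rises.

Call:
{"method": "move_arm", "body": {"steps": [[-1, 0, 0, 0], [-2, 0, 0, 0], [-3, 0, 0, 0], [-4, 0, 0, 0], [-4, 0, 0, 0]]}}

```text
clock: 7.6
position: [0.5839, 0.0217, 0.2144]
ee_rot: [0.057, -3.138, -0.0]
force: [-7.8, 0.1, 4.9]
width: 0.003
```

Call:
{"method": "move_arm", "body": {"steps": [[-1, 0, 0, 0], [-2, 0, 0, 0], [-3, 0, 0, 0], [-3, 0, 0, 0]]}}

```text
clock: 8.1
position: [0.5849, 0.0217, 0.214]
ee_rot: [0.056, -3.132, -0.0]
force: [-15.7, -0.7, 11.3]
width: 0.003
```

The force rose to 16 N right at the predicted home position. I'll hold briefly, back off and go up.

Call:
{"method": "move_arm", "body": {"steps": [[0, 0, 0, 0], [0, 0, 0, 0], [3, 0, 0, 0], [8, 0, 0, 0], [18, 0, 0, 0], [32, 0, 0, 0], [40, 0, -10, 0], [40, 0, -40, 0], [40, 0, -80, 0], [40, 0, -115, 0], [40, 0, -140, 0], [40, 0, -150, 0], [40, 0, -150, 0]], "grip": 70}}

```text
clock: 9.72
position: [0.5479, 0.0204, 0.3651]
ee_rot: [-0.057, 3.14, 0.001]
force: [-0.7, 0.2, -0.8]
width: 0.761
```

```bash
python3 -c "
from h import *
go([.436,.3186,.364],128.6)
go([.5,.25,.364],128.6)
i=arm.get_image('top'); cv2.imwrite('pics/t4.png',cv2.resize(i[80:230,160:320,::-1],None,fx=4,fy=4,interpolation=cv2.INTER_CUBIC))
i=arm.get_image('scene'); cv2.imwrite('pics/s4.png',cv2.resize(i[100:300,130:330,::-1],None,fx=3,fy=3))
"
```

```text
clock 9.725 pos [0.5479 0.0204 0.3651] zax [ 1.e-03  4.e-04 -1.e+00] yang 92.08 d mm [101.  302.    1.1] twist -0.637 F [-0.7  0.2 -0.8] w 0.7612686940716709 q [-0.36  0.35  0.3   1.83 -0.12  0.97  1.6 ]
clock 9.725 pos [0.5479 0.0204 0.3651] zax [ 1.e-03  4.e-04 -1.e+00] yang 92.08 d mm [ 39.6 231.1   1.1] twist -0.637 F [-0.7  0.2 -0.8] w 0.7612686940716709 q [-0.36  0.35  0.3   1.83 -0.12  0.97  1.6 ]
```

View pics/t4.png

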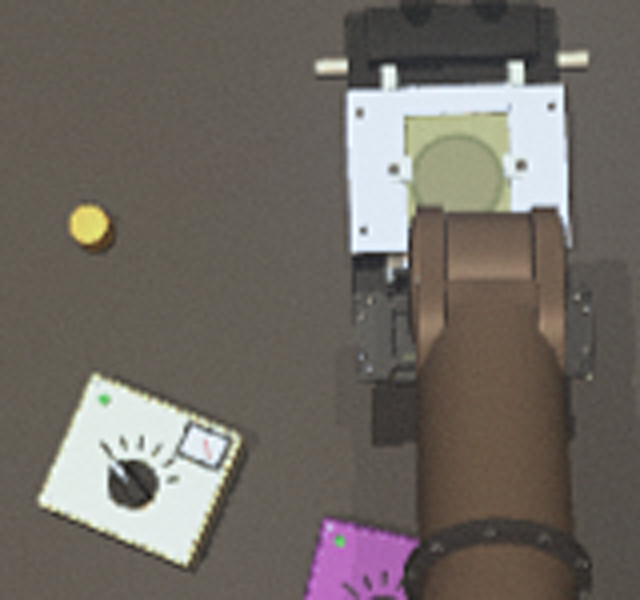

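View pics/s4.png

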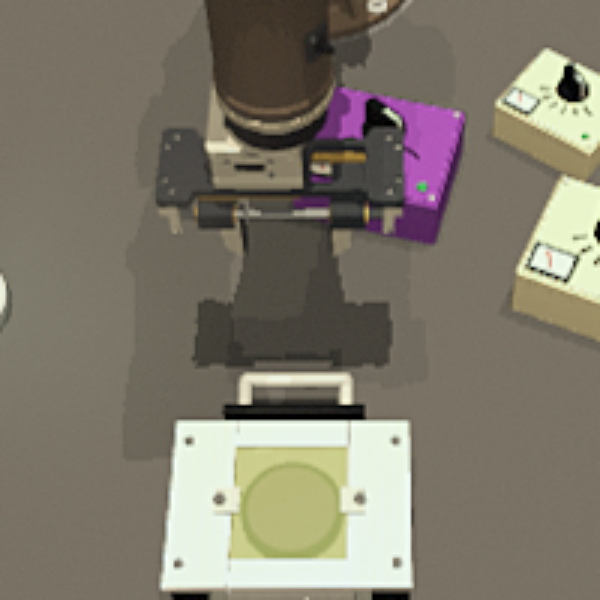

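The slide is home: the handle and black plate sit just ahead of the frame, with the wafer disc in the window. Next I'll look at the selector with the wrist camera from an offset hover.

```bash
python3 -c "
from h import *
go([.483,.356,.364],128.6)
"
```

```text
clock 9.825 pos [0.5476 0.0204 0.3638] zax [-1.4e-03 -1.0e-04 -1.0e+00] yang 92.08 d mm [ 5.240e+01  3.377e+02 -1.000e-01] twist -0.637 F [-0.3 -0.5  0.1] w 0.7645692280966956 q [-0.36  0.35  0.3   1.83 -0.12  0.97  1.6 ]
```

Call:
{"method": "move_arm", "body": {"steps": [[2, 10, 0, -0.02], [6, 40, 0, -0.08], [13, 85, 0, -0.16], [20, 130, 0, -0.25], [27, 175, 0, -0.34], [34, 220, 0, -0.43], [41, 265, 0, -0.51], [47, 300, 0, -0.57], [50, 325, 0, -0.62], [52, 338, 0, -0.637], [52, 338, 0, -0.637], [52, 338, 0, -0.637]], "grip": 60}}

```text
clock: 11.32
position: [0.4845, 0.3548, 0.3647]
ee_rot: [1.034, -2.966, 0.002]
force: [-0.3, -0.4, 0.6]
width: 0.657
```

```bash
python3 -c "
from h import *
go([.436,.3186,.256],128.6)
np.save('T.npy',toolT(arm.observe()))
i=arm.get_image('wrist'); cv2.imwrite('pics/w5.png',i[:,:,::-1])
"
```

```text
clock 11.325 pos [0.4845 0.3548 0.3647] zax [ 2.e-04 -1.e-03 -1.e+00] yang 128.43 d mm [ 60.5   1.9 108.7] twist -0.003 F [-0.3 -0.4  0.6] w 0.6571368416669534 q [-0.77  0.43  0.06  1.69 -0.03  1.02  1.55]
```

View pics/w5.png

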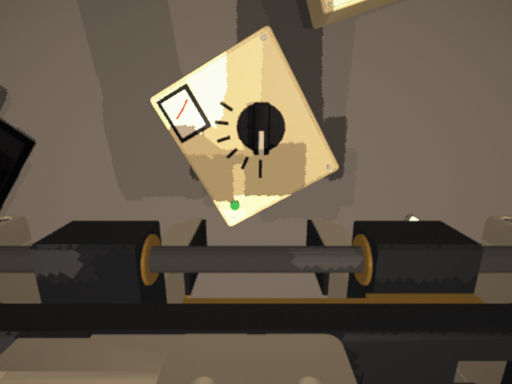

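The wrist view shows the selector at (261,128). Its white pointer runs down from (261,133) to (261,155), in line with the long mark at (260,170). I'll zoom in and measure it.

```bash
python3 -c "
import cv2
i=cv2.imread('pics/w5.png');cv2.imwrite('pics/w5z.png',cv2.resize(i[90:185,205:315],None,fx=6,fy=6,interpolation=cv2.INTER_CUBIC))
"
```

```text
(no output)
```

View pics/w5z.png

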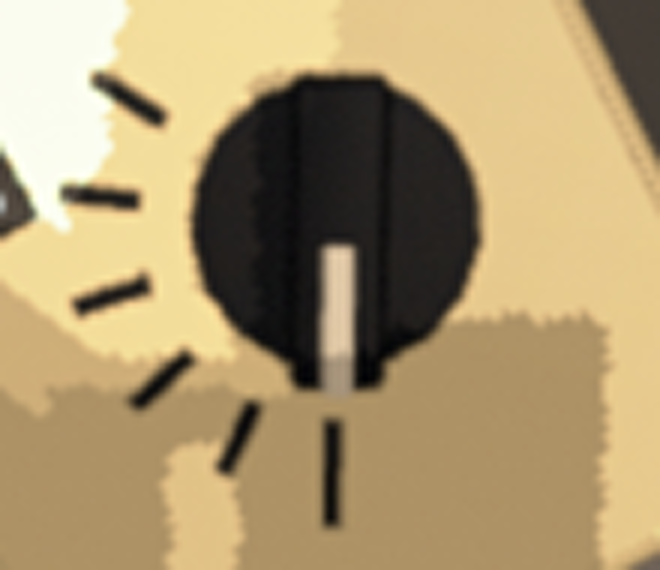

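```bash
python3 -c "
from h import *
T=np.load('T.npy')
W=lambda u,v,z: ray('wrist',((u+.5)/6-.5+205,(v+.5)/6-.5+90),z,T)
sk=W(336,222,.073);print('skirt',sk)   # ellipse 195..478, ~76..?
t0,t1=W(342,80,.101),W(338,388,.101);print('bar top',(t0+t1)/2,np.linalg.norm(t0-t1),np.degrees(np.arctan2(*(t1-t0)[[1,0]])))
p0,p1=W(338,248,.101),W(339,392,.101);print('ptr',np.degrees(np.arctan2(*(p1-p0)[[1,0]])))
for a,b in [((332,525),(333,422)),((224,470),(255,405)),((136,404),(190,356)),((76,308),(148,284)),((66,192),(137,202)),((97,77),(163,120))]:
    q=(W(*a,.068)-W(*b,.068));m=(W(*a,.068)+W(*b,.068))/2-sk;print(np.degrees(np.arctan2(q[1],q[0])).round(1),np.degrees(np.arctan2(m[1],m[0])).round(1))
"
```

```text
skirt [0.43714358 0.32062751 0.073     ]
bar top [0.43773156 0.32128474 0.101     ] 0.04213359948689696 37.92173773595557
ptr 39.07001444014012
38.1 37.9
12.6 14.2
-10.5 -9.4
-33.5 -33.3
-59.4 -57.2
-84.0 -81.6
```

Call:
{"method": "move_arm", "body": {"steps": [[15, 1, 0, 0], [35, 1, 10, 0], [50, 2, 35, 0], [59, 2.5, 60, 0], [59, 2.5, 80, 0], [59, 2.5, 95, 0], [59, 2.5, 104, 0], [59, 2.5, 108, 0], [59, 2.5, 108, 0], [59, 2.5, 108, 0]]}}

```text
clock: 12.62
position: [0.4364, 0.3216, 0.2572]
ee_rot: [-1.037, 2.965, 0.001]
force: [0.6, -0.2, 0.7]
width: 0.653
```

```bash
python3 -c "
from h import *
go([.4367,.3200,.256],128.2)
i=arm.get_image('wrist'); cv2.imwrite('pics/w6.png',i[:,:,::-1])
i=arm.get_image('scene'); cv2.imwrite('pics/s6.png',cv2.resize(i[100:250,250:450,::-1],None,fx=4,fy=4))
"
```

```text
clock 12.625 pos [0.4364 0.3216 0.2572] zax [ 7.e-04  6.e-04 -1.e+00] yang 128.57 d mm [ 0.8 -1.5  1.2] twist 0.006 F [ 0.6 -0.2  0.7] w 0.6527551611955177 q [-0.77  0.47  0.04  1.94 -0.03  0.73  1.54]
```

View pics/w6.png

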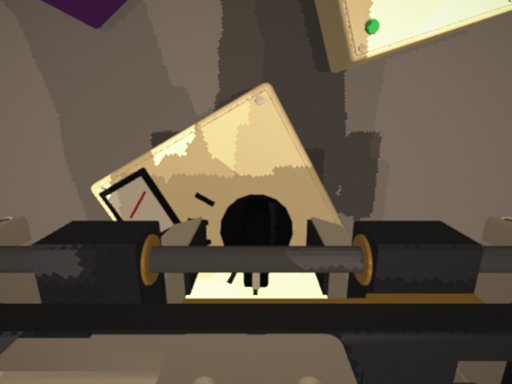

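View pics/s6.png

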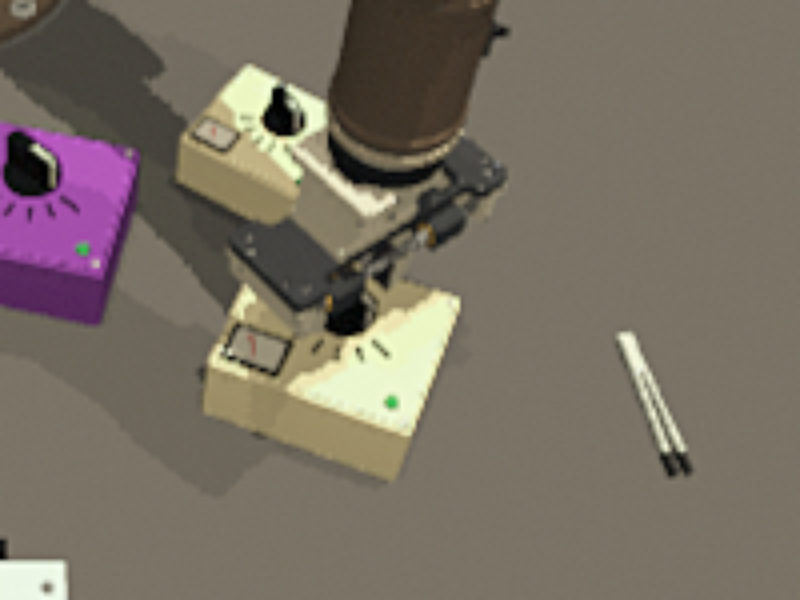

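The bar stands centred between the open fingers at about (256,255). I'll close on it now.

Call:
{"method": "move_arm", "body": {"steps": [[0, -0.5, 0, 0], [0, -0.5, 0, 0], [0, -0.5, 0, 0], [0, -0.5, 0, 0], [0, -0.5, 0, 0], [0, -0.5, 0, 0], [0, -0.5, 0, 0], [0, -0.5, 0, 0], [0, -0.5, 0, 0], [0, -0.5, 0, 0]], "grip": 0, "grip_force": 35}}

```text
clock: 13.98
position: [0.4363, 0.3213, 0.2568]
ee_rot: [1.038, -2.965, -0.001]
force: [-2.5, 2.5, 0.4]
width: 0.148
```

```bash
python3 -c "
from h import *
go([.4367,.3200,.256],128.2)
print(arm.observe()['ft_torque'])
"
```

```text
clock 13.975 pos [0.4363 0.3213 0.2568] zax [-2.e-04  4.e-04 -1.e+00] yang 128.58 d mm [ 0.5 -1.3  0.8] twist 0.007 F [-2.5  2.5  0.4] w 0.14778788142640195 q [-0.76  0.47  0.04  1.94 -0.03  0.73  1.54]
[ 0.79364586  0.72024632 -0.25462356]
```

Gripped, with an opening of 13.6 mm. I'll turn stop by stop, reading the torque each time.

Call:
{"method": "move_arm", "body": {"steps": [[0, 0.5, 0, 0.04], [0, 0.5, 0, 0.12], [0, 0.5, 0, 0.2], [0, 0.5, 0, 0.28], [0, 0.5, 0, 0.36], [0, 0.5, 0, 0.42], [0, 0.5, 0, 0.42], [0, 0.5, 0, 0.42]]}}

```text
clock: 14.98
position: [0.436, 0.3218, 0.2568]
ee_rot: [-0.399, 3.116, 0.001]
force: [-4.3, 3.8, -0.8]
width: 0.148
```

```bash
python3 -c "
from h import *
go([.4367,.3200,.256],128.58-72)
print(arm.observe()['ft_torque'])
np.save('T7.npy',toolT(arm.observe()))
i=arm.get_image('wrist'); cv2.imwrite('pics/w7.png',cv2.resize(i[170:310,160:350,::-1],None,fx=4,fy=4))
"
```

```text
clock 14.975 pos [0.436  0.3218 0.2568] zax [-0.e+00  3.e-04 -1.e+00] yang 104.58 d mm [-0.2 -1.9  0.8] twist 0.838 F [-4.3  3.8 -0.8] w 0.14845400774983214 q [-0.85  0.47  0.16  1.95 -0.11  0.73  1.2 ]
[0.98575994 0.75554786 0.04863319]
```

View pics/w7.png

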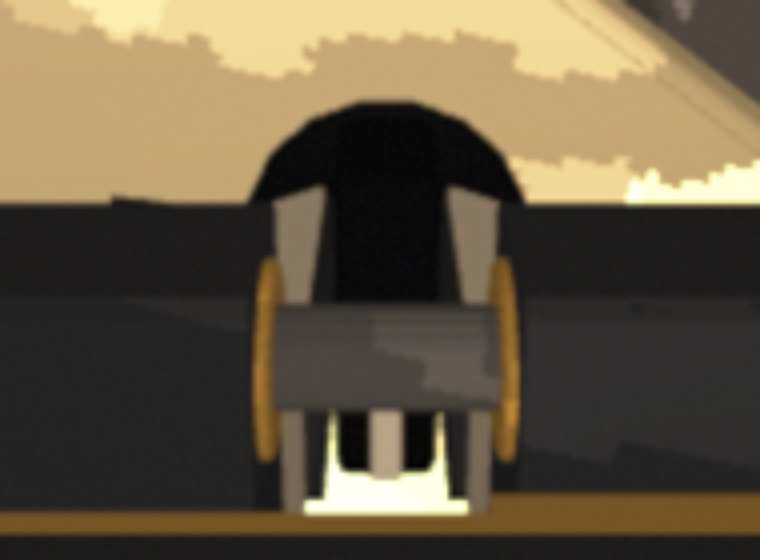

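The knob turns with the fingers and the pointer stays aligned with the tool. I'll continue to the second stop with a small centring correction.

Call:
{"method": "move_arm", "body": {"steps": [[-0.4, -1.3, 0, 0.04], [-0.4, -1.3, 0, 0.12], [-0.4, -1.3, 0, 0.2], [-0.4, -1.3, 0, 0.28], [-0.4, -1.3, 0, 0.36], [-0.4, -1.3, 0, 0.42], [-0.4, -1.3, 0, 0.42], [-0.4, -1.3, 0, 0.42]]}}

```text
clock: 16.02
position: [0.4362, 0.322, 0.2568]
ee_rot: [-0.257, -3.13, -0.003]
force: [-5.9, 8.8, -1.5]
width: 0.149
```

```bash
python3 -c "
from h import *
go([.4367,.3200,.256],128.58-72)
print(arm.observe()['ft_torque'])
"
```

```text
clock 16.025 pos [0.4362 0.322  0.2568] zax [-6.e-04  2.e-03 -1.e+00] yang 80.6 d mm [-0.9 -1.9  0.8] twist 0.419 F [-5.9  8.8 -1.5] w 0.14945928907470904 q [-0.93  0.48  0.27  1.96 -0.19  0.73  0.86]
[1.99706714 1.1394603  0.01300874]
```

The force on the tool grew, so my correction was in the wrong direction. I'll reverse it on the way to the third stop.

Call:
{"method": "move_arm", "body": {"steps": [[0.7, 0.7, 0, 0.04], [1.3, 1.4, 0, 0.1], [1.3, 1.4, 0, 0.17], [1.3, 1.4, 0, 0.24], [1.3, 1.4, 0, 0.31], [1.3, 1.4, 0, 0.37], [1.3, 1.4, 0, 0.41], [1.3, 1.4, 0, 0.41], [1.3, 1.4, 0, 0.41]]}}

```text
clock: 17.15
position: [0.436, 0.3227, 0.2568]
ee_rot: [0.891, 3.012, 0.002]
force: [-1.8, 6.7, -2.8]
width: 0.149
```

```bash
python3 -c "
from h import *
go([.4367,.3200,.256],128.58-72)
print(arm.observe()['ft_torque'])
T=toolT(arm.observe());np.save('T8.npy',T)
i=arm.get_image('wrist'); cv2.imwrite('pics/w8.png',cv2.resize(i[170:310,160:350,::-1],None,fx=4,fy=4))
i=arm.get_image('scene'); cv2.imwrite('pics/s8.png',cv2.resize(i[130:230,280:400,::-1],None,fx=6,fy=6,interpolation=cv2.INTER_CUBIC))
i=arm.get_image('top'); cv2.imwrite('pics/t8.png',cv2.resize(i[80:230,160:320,::-1],None,fx=4,fy=4,interpolation=cv2.INTER_CUBIC))
"
```

```text
clock 17.15 pos [0.436  0.3227 0.2568] zax [ 8.0e-04  1.1e-03 -1.0e+00] yang 57.03 d mm [-2.  -1.9  0.8] twist 0.008 F [-1.8  6.7 -2.8] w 0.14889922732537658 q [-1.02  0.49  0.38  1.96 -0.27  0.73  0.52]
[1.39314801 0.31199347 0.12566109]
```

View pics/w8.png

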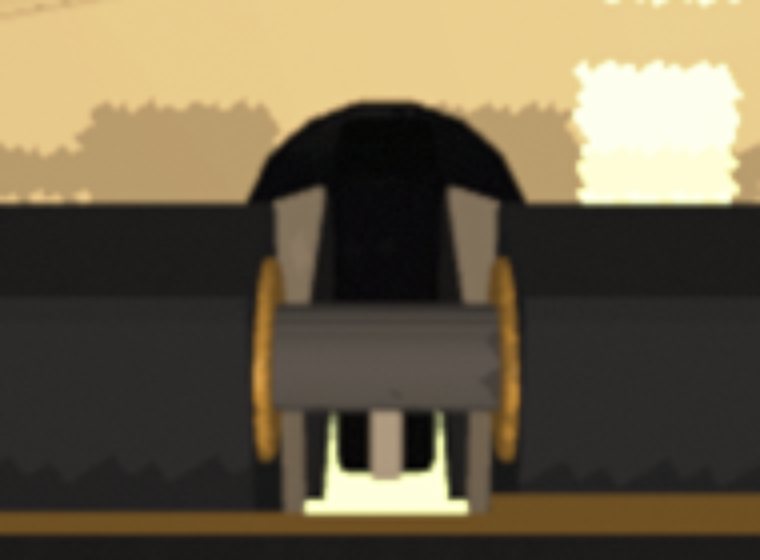

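View pics/s8.png

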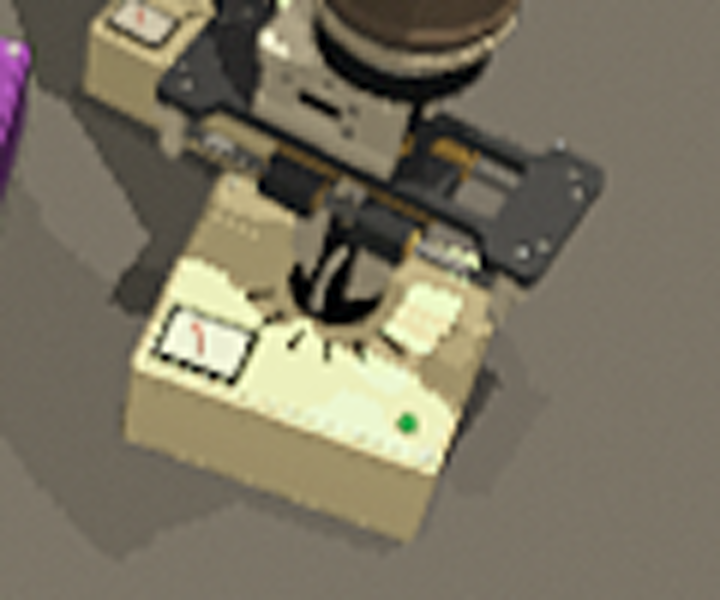

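View pics/t8.png

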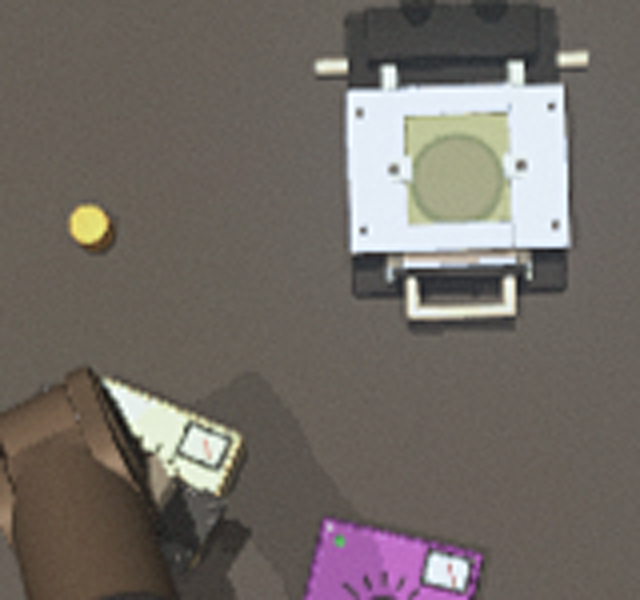

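The pointer follows the tool, which has turned 71.5° (1.25 rad). In the scene view the pointer aims at the third short mark, at about (295,340). I'll check the handle and hold.

Call:
{"method": "move_arm", "body": {"steps": [[0, 0, 0, 0], [0, 0, 0, 0], [0, 0, 0, 0], [0, 0, 0, 0], [0, 0, 0, 0], [0, 0, 0, 0]]}}

```text
clock: 18.05
position: [0.436, 0.3227, 0.2568]
ee_rot: [0.891, 3.012, 0.002]
force: [-0.8, 5.6, -3.3]
width: 0.151
```

```bash
python3 -c "
from h import *
go([.4367,.3200,.256],128.58-72)
b=[ray('top',((u+.5)/4-.5+160,(v+.5)/4-.5+80),.055) for u,v in [(408,314),(516,311)]];m=np.mean(b,0)
u=np.array([np.cos(.036),np.sin(.036)]);print(b,'out',-(m[:2]-[.7224,.026])@u-.124, 'slide moved',(m[:2]-[.5137,.018])@u)
T=toolT(arm.observe()); print(ray('wrist',(160+385/4,170+475/4),.101,T),ray('wrist',(160+385/4,170+415/4),.101,T))
"
```

```text
clock 18.05 pos [0.436  0.3227 0.2568] zax [ 8.0e-04  1.2e-03 -1.0e+00] yang 57.03 d mm [-2.  -1.9  0.8] twist 0.008 F [-0.8  5.6 -3.3] w 0.15105461175516713 q [-1.02  0.49  0.38  1.96 -0.27  0.73  0.52]
[array([0.59573318, 0.07065965, 0.055     ]), array([ 0.59921762, -0.02875839,  0.055     ])] out 0.00102539461072082 slide moved 0.08382732019033999
[0.45539186 0.30951023 0.101     ] [0.44767379 0.3145171  0.101     ]
```

```bash
python3 -c "
from h import *
print(arm.sign_off()); print(arm.observe()['clock'])"
```

```text
the job is handed in; nothing more can be done
None
the job is handed in; nothing more can be done
```

I pushed the slide home and turned the selector clockwise, one stop at a time, to the third stop. I then handed the job in at about 18 s, still gripping it with a 35 N setting.

- **Slide:** it met its stop at low speed, and the force rose to about 16 N right at the predicted home position. The last top view puts the bar about 1 mm from nominal home, which is within measurement error.
- **Selector:** the tool turned 71.5° (1.25 rad) with no visible slip. The pointer reads about −33° in the world frame, matching the third short mark at −33.3°. The grip opening was steady at about 14 mm, and the hold was still for over 0.8 s.
- **Clicks not confirmed:** the wrist torque readings were dominated by a small off-centre side load, so I could not feel the individual clicks. The stop was confirmed by angle and marks only.
- **Centring correction:** one correction at the first stop went the wrong way. I reversed most of it on the way to the third stop, and about 6 N of side force remained at the end.
- **Bystanders:** I did not go near the carrier, bottle, loupe or tweezers, but I did not re-measure their positions at the end.

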